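Draw the long turner out of the utensil box

TASK

The long wooden turner lies in the low utensil box, caught with both ends under the box's fixed covers because it is longer than the window in the top. Take it with the gripper, slide and tilt it so that one end comes up through the window first, draw it out slantwise without straining it hard against the box, and lift it clear so that every part of it is more than 5 cm above the top of the box. Finish while still holding it still there in the air, and leave the other kitchen things where they stand.

Things in the scene. Friction and masses are not known exactly. Their poses are not given: they have to be found in the camera images.
- utensil_box: Low white box, fixed to the worktop, 406 mm long (its x), 166 mm wide (its y), 74 mm high; origin at the centre of its underside. Inside it is 390 mm long, 150 mm wide; floor 6 mm thick, room of 60 mm from the floor to the covers. Two low cross ribs at x = -60 and +60 mm, 8 mm wide, tops 18 mm above the worktop, carry the turner.
- box_window (a point): Centre of the window in the top of the box, level with the top (74 mm above the worktop); axes as the box. The window is 210 mm along x and 150 mm along y. At each end of it a fixed light-wood cover, 8 mm thick, closes the top, with a pocket 90 mm deep (x = 105 to 195 mm either way) under it.
- turner_mid (a point): Middle of the loose dark-wood turner (flat spatula), half-way up its handle, 8 mm above its flat underside. It is 280 mm long along its x, about 80 g, balanced within 20 mm of here. Handle: x = -140 to +45 mm, 20 mm wide, 16 mm thick. It starts flat on the ribs (this point 26 mm above the worktop), roughly along the box's x and within 25 mm of the box's middle.
- turner_blade_end (a point): Middle of the blade's end edge, at x = +140 mm of the turner. The blade is x = +65 to +140 mm, 56 mm wide, 7 mm thick, its underside level with the handle's; the neck between (+45 to +65 mm) is 34 mm wide.
- turner_handle_end (a point): Middle of the handle's end face, at x = -140 mm of the turner, half-way up.
- mug_1: White cup, 64 x 91 x 51 mm high, behind the box; origin at the centre of its underside. Leave alone.
- jar_2: Glass jar with yellow lid, 59 mm across, 90 mm high, behind the box; origin at the centre of its underside. Leave alone.
- tub_1: Pink plastic tub, 72 mm across, 71 mm high, behind the box; origin at the centre of its underside. Leave alone.

How it is judged (in metres and radians):
On the way:
1. one end of the turner is up through the window while the other end is still inside the box (((height (world z) of turner_blade_end above 0.094 m and height (world z) of turner_handle_end below 0.066 m) or (height (world z) of turner_handle_end above 0.094 m and height (world z) of turner_blade_end below 0.066 m))), for 0.1 s.
At the end, for the whole second after the job is handed in: The turner is held in the gripper's fingers (over 1 N), its middle and both its ends more than 50 mm above the top of the box (more than 124 mm above the worktop), touching nothing of the box and still (under 0.03 m/s and 0.2 rad/s) (height (world z) of each of turner_blade_end, turner_handle_end, turner_mid above 0.124 m and contact force between turner and the fingers above 1 N and contact force between turner and utensil_box below 0.1 N and linear speed of turner below 0.03 m/s and angular speed of turner below 0.2 rad/s); the arm keeps its last pose, push and grip.
It fails at once if the turner was strained against the box with more than 40 N (contact force between turner and utensil_box above 40 N).
It fails at once if the cup was moved by more than 20 mm (distance of mug_1 from where it was at the start of the episode above 0.02 m).
It fails at once if the jar was moved by more than 20 mm (distance of jar_2 from where it was at the start of the episode above 0.02 m).
It fails at once if the tub was moved by more than 20 mm (distance of tub_1 from where it was at the start of the episode above 0.02 m).
It also fails if it takes over 38 s, if anything falls off the work surface, if the arm or the gripper's body presses on something with over 40 N, if the wrist force passes 120 N, or if a joint passes its speed limit or range.

ROBOT

A 6-joint arm with a two-finger parallel gripper is mounted at the origin on a cart in front of the work surface, level with it; the furniture and walls round the work are solid. World frame = base frame: x ahead of the robot, y to its left, z up, the work surface at z = 0. Lengths are in m, angles in degrees, forces in N, time in s.
With the tool pointing down it reaches from about 0.375 to 0.9 m from the base axis. Payload 3.1 kg.
Tool frame: the origin (TCP) lies on the centre line of the jaws, within the pads' length; the fingertips stand 14 mm ahead of it and the grasp point (between the pads) lies 5 mm behind it (bot.tips_ahead is the distance from the TCP to the fingertips, in m); z points along the fingers, y is the line along which they close (so a half turn about z gives the same grasp; the last joint's range is limited). The gripper opens to 87 mm and grips with 3 to 60 N. Pads are 19 mm wide; open, the fingers measure 117 mm over their backs; the gripper's body (75 mm by 190 mm) begins 51 mm behind the grasp point.
Start: joints at [53.085, 30.224, 82.088, -0, 67.689, -10.227], TCP at [0.281, 0.558, 0.237] pointing down, gripper open.
Joint ranges: [-176.69, 176.69], [-43.24, 126.21], [12.49, 139.97], [-82, 262], [0, 151.66], [-163.58, 163.58]. Speed limits (degrees/s): [159.86, 159.86, 180, 180, 180, 180].

INTERFACE

Orientations are given as a 3x3 rotation matrix whose columns are the frame's x, y, z axes.
In Python, from rig import bot gives the robot as it stands.
- The arm moves only by the tool play_rows, never from a script. Its argument "moves" is a list that holds one entry, the list of rows, each a list of 6 numbers: the shift along the tool's x, y, z in mm, then the turn, a rotation vector about the tool's x, y, z in rad. A call has 1 to 5 rows; each row shifts and turns the commanded pose from where the row before left it, along the tool's axes as they then stand; what a row does not reach is not made up. A row lasts 1/10 s, in which the tool goes at most 50 mm and 8.59 degrees, less where a joint would pass 70% of its speed; a pose out of reach is approached as far as the arm can. A call with a gripper value outside its range is refused whole. "fingers" is the opening, from -1 (shut) to 1 (fully open), set as the call begins (left out, the last holds). The fingers move at their own pace and stop on an object; the grip force is fixed at half the most. Time passes only in rows, so rows that do not move let the fingers close. It gives the time, the measured TCP pose, the force, the opening and the grip force at its end, in the units of the state.
- bot.read_state(): the state, without advancing time (a new reading comes with each control period).
- bot.capture(name): name is "scene" or "side" or "wrist"; returns a dict with "image" (384x512x3 uint8, blue, green, red), "fx", "fy", "cx", "cy" (pixels), "R" (3x3) and "t" (3): a world point X has camera coordinates R X + t. Camera axes: x right, y down, z forward; pixel columns grow to the right and rows downward; lengths in m; the calibration is good to about 2 mm. A picture is of the moment at which its call begins. There is no depth.
- bot.hand_in(): hands the job in; it is judged then, once.
Trained networks look in a picture, given as the dict that the camera call returned (one of the last four; its "shot" number tells which), for a name from the list of things; names that differ only in an ending like _2 or _b are one class to them, and where a whole thing is asked for, a point or a joint stands for the part that bears it (a point fixed in the world has none). Each returns a list of dicts, best first, with "confidence" (0 to 1); they miss things now and then, are a little off and sometimes report something else, mostly with a low value. They report only what shows in the picture. A call takes as long as a camera call.
- bot.search_frame(picture, query): "centre" ([column, row] in pixels, amid what is visible of it).
- bot.silhouettes(picture, query): "pixels" (384x512 bool, what is visible of it) and "centre" ([column, row] in pixels, amid what is visible of it).
- bot.pinpoint(picture, query): "centre" ([column, row] in pixels: a listed point, or the origin of a listed thing).
The state is a dict: "time_s": time; "joint_positions": joint angles; "qvel": joint speeds; "tau": joint torques, N m; "position": TCP position; "tcp_rot": TCP orientation; "force": force on the tool from outside, world axes, zero at the start; "moment": the same for the moment, N m; "opening": opening from 0.0 (shut) to 1.0 (fully open); "grasp_force": force on a finger pad.
Only numpy, scipy, OpenCV 4.12 (cv2) and the standard library are available. Lean on these libraries where they do the work, as an engineer would, in place of code of your own. Each camera call takes 0.05 s, during which the arm holds its last target. There are 200 camera calls.

## Working session

There is one attempt and no reset: what is moved stays moved. The work goes in short steps, Python scripts to look and compute and a tool call to move; the robot and the scene stay as the last step left them, time stands still between calls to the robot, and variables do not carry over. Pictures are saved under pics/ and viewed, at most 10 in all, crops included, and the job is handed in when it is done.

Besides the shell and the picture viewer there is one more tool, called by a JSON object that holds its "method" and its "body". play_rows: Moves the arm, as the interface text tells. Its arguments: {"type":"object","properties":{"moves":{"type":"array","items":{"type":"array","items":{"type":"array","items":{"type":"number"}}}},"fingers":{"type":"number"}},"required":["moves"]}

```bash
mkdir -p pics; cat > h.py <<'E'
import numpy as np, cv2
from rig import bot
def ray(p,uv):
    d=np.array([(uv[0]-p['cx'])/p['fx'],(uv[1]-p['cy'])/p['fy'],1.]);R=np.array(p['R']);t=np.array(p['t'])
    return -R.T@t, R.T@d
def onz(p,uv,z):
    c,d=ray(p,uv); return c+d*(z-c[2])/d[2]
def proj(p,X):
    c=np.array(p['R'])@X+np.array(p['t']); return [p['fx']*c[0]/c[2]+p['cx'],p['fy']*c[1]/c[2]+p['cy']]
E
python3 - <<'E'
from h import *
np.set_printoptions(precision=4,suppress=True)
ims=[]
for n in ['scene','side','wrist']:
    p=bot.capture(n); ims.append(p['image'])
    print(n,'cam',ray(p,(256,192))[0])
    for q,z in [('box_window',.074),('utensil_box',0),('turner_mid',.026),('turner_blade_end',.0215),('turner_handle_end',.026),('mug_1',0),('jar_2',0),('tub_1',0)]:
        for r in bot.pinpoint(p,q)[:1]: print(q,round(r['confidence'],2),np.round(r['centre'],1),onz(p,r['centre'],z))
cv2.imwrite('pics/a.png',cv2.resize(np.vstack([np.hstack(ims[:2]),np.hstack([ims[2],ims[2]*0])]),(800,600)))
print(bot.read_state())
E
```

```text
scene cam [ 0.0344 -0.7137  0.5272]
box_window 0.59 [217.9 193.1] [ 0.4845 -0.0061  0.074 ]
utensil_box 0.95 [218.8 222.2] [ 0.4797 -0.0129  0.    ]
turner_mid 0.78 [226.4 214.7] [ 0.4897 -0.0312  0.026 ]
turner_blade_end 0.74 [195.9 196.7] [0.4818 0.0933 0.0215]
mug_1 0.86 [273.8 175.9] [0.7464 0.0996 0.    ]
jar_2 0.65 [352.7 223.9] [ 0.7285 -0.2119  0.    ]
tub_1 0.63 [320.2 201.7] [ 0.7442 -0.0899  0.    ]
side cam [0.412  0.7015 0.6542]
box_window 0.59 [320.1 202.1] [ 0.4746 -0.0099  0.074 ]
utensil_box 0.95 [315.1 228.5] [ 0.4801 -0.0107  0.    ]
turner_mid 0.9 [316.5 207.3] [ 0.4848 -0.0494  0.026 ]
turner_handle_end 0.87 [326.2 174.2] [ 0.4809 -0.1753  0.026 ]
mug_1 0.83 [183.4 236.1] [0.7431 0.0776 0.    ]
jar_2 0.89 [232.1 166.6] [ 0.7188 -0.1887  0.    ]
tub_1 0.82 [210. 192.] [ 0.7387 -0.0769  0.    ]
wrist cam [0.2133 0.5928 0.3862]
{'time_s': 1.35, 'joint_positions': array([ 53.0846,  30.2238,  82.0874,  -0.0007,  67.6885, -10.2263]), 'qvel': array([-0.1452, -0.0182, -0.0302,  0.0453, -0.0462,  0.0947]), 'tau': array([ -0.0004, -44.0017, -17.6979,   0.0633,   0.0506,  -0.    ]), 'position': array([0.2807, 0.5584, 0.2365]), 'tcp_rot': array([[-0.8935,  0.4491,  0.    ],
       [ 0.4491,  0.8935, -0.    ],
       [-0.    ,  0.    , -1.    ]]), 'force': array([-0.0336, -0.065 ,  1.1122]), 'moment': array([-0.0025, -0.0329, -0.0265]), 'grasp_force': 0.0, 'opening': 0.997977468977101}
```

View pics/a.png

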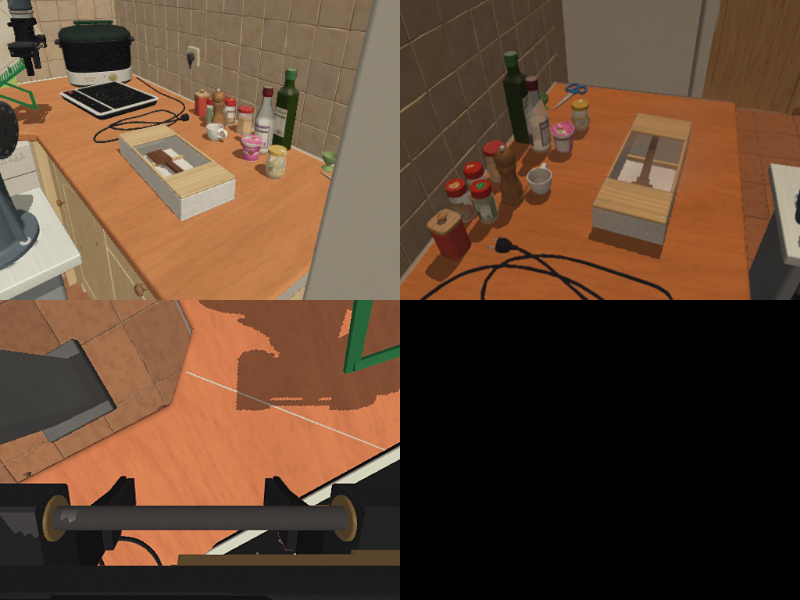

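The scene shows the box at about (0.48, -0.01), long along world y, with the turner's blade towards +y. I'll move above it for a closer look.

```bash
cat >> h.py <<'E'
from scipy.spatial.transform import Rotation as Ro
def rows(P,R,n,s=None):
    "n rows from the present pose to P,R, straight"
    s=s or bot.read_state(); p=np.array(s['position']);A=np.array(s['tcp_rot']);w=Ro.from_matrix(A.T@np.array(R)).as_rotvec()/n
    out=[];d=(np.array(P)-p)/n
    for i in range(n):
        out.append(np.r_[np.round(A.T@d*1000,1),np.round(w,4)].tolist()); A=A@Ro.from_rotvec(w).as_matrix()
    return out
def down(yaw): # tool x at yaw (deg), z down
    c,s=np.cos(np.radians(yaw)),np.sin(np.radians(yaw)); return np.array([[c,s,0],[s,-c,0],[0,0,-1.]])
E
python3 - <<'E'
from h import *
for r in rows([.46,-.06,.27],down(90),15): print(r)
E
```

```text
[-29.2, -31.5, -2.2, 0.0, 0.0, 0.0737]
[-31.4, -29.2, -2.2, 0.0, 0.0, 0.0737]
[-33.5, -26.8, -2.2, 0.0, 0.0, 0.0737]
[-35.4, -24.3, -2.2, 0.0, 0.0, 0.0737]
[-37.1, -21.6, -2.2, 0.0, 0.0, 0.0737]
[-38.6, -18.8, -2.2, 0.0, 0.0, 0.0737]
[-39.9, -16.0, -2.2, 0.0, 0.0, 0.0737]
[-40.9, -13.0, -2.2, 0.0, 0.0, 0.0737]
[-41.8, -9.9, -2.2, 0.0, 0.0, 0.0737]
[-42.4, -6.8, -2.2, 0.0, 0.0, 0.0737]
[-42.8, -3.7, -2.2, 0.0, 0.0, 0.0737]
[-42.9, -0.5, -2.2, 0.0, 0.0, 0.0737]
[-42.8, 2.6, -2.2, 0.0, 0.0, 0.0737]
[-42.5, 5.8, -2.2, 0.0, 0.0, 0.0737]
[-42.0, 8.9, -2.2, 0.0, 0.0, 0.0737]
```

{"method": "play_rows", "body": {"moves": [[[-29, -31, -2, 0, 0, 0.074], [-31, -29, -2, 0, 0, 0.074], [-33, -27, -2, 0, 0, 0.074], [-35, -24, -2, 0, 0, 0.074], [-37, -22, -2, 0, 0, 0.074]]]}}

```text
time_s: 1.85
position: [0.3395, 0.3522, 0.2468]
tcp_rot: [[-0.669, 0.743, 0.001], [0.743, 0.669, 0.0], [-0.0, 0.001, -1.0]]
force: [0.6, 0.5, -0.2]
opening: 0.997
grasp_force: 0.0
```

{"method": "play_rows", "body": {"moves": [[[-39, -19, -2, 0, 0, 0.074], [-40, -16, -2, 0, 0, 0.074], [-41, -13, -2, 0, 0, 0.074], [-42, -10, -2, 0, 0, 0.074], [-42, -7, -2, 0, 0, 0.074]]]}}

```text
time_s: 2.35
position: [0.3989, 0.145, 0.257]
tcp_rot: [[-0.354, 0.935, 0.001], [0.935, 0.354, 0.0], [-0.0, 0.001, -1.0]]
force: [0.1, -0.9, 0.3]
opening: 0.996
grasp_force: 0.0
```

{"method": "play_rows", "body": {"moves": [[[-43, -4, -2, 0, 0, 0.074], [-43, 0, -2, 0, 0, 0.074], [-43, 3, -2, 0, 0, 0.073], [-42, 6, -2, 0, 0, 0.073], [-42, 9, -2, 0, 0, 0.073]]]}}

```text
time_s: 2.85
position: [0.4588, -0.0612, 0.2669]
tcp_rot: [[0.005, 1.0, 0.001], [1.0, -0.005, -0.0], [-0.0, 0.001, -1.0]]
force: [0.8, 0.5, 0.2]
opening: 0.997
grasp_force: 0.0
```

{"method": "play_rows", "body": {"moves": [[[0, 0, 0, 0, 0, 0], [0, 0, 0, 0, 0, 0], [0, 0, 0, 0, 0, 0]]]}}

```text
time_s: 3.15
position: [0.4577, -0.0585, 0.2663]
tcp_rot: [[0.001, 1.0, -0.001], [1.0, -0.001, 0.001], [0.001, -0.001, -1.0]]
force: [-0.0, 0.8, -0.3]
opening: 0.999
grasp_force: 0.0
```

```bash
python3 - <<'E'
from h import *
np.set_printoptions(precision=4,suppress=True)
ims=[]
s=bot.read_state();print(s['time_s'],s['position'],s['tcp_rot'][:,0])
for n in ['wrist','side','scene']:
    p=bot.capture(n); ims.append(p['image'])
    print(n,'cam',ray(p,(256,192))[0])
    for q,z in [('box_window',.074),('utensil_box',0),('turner_mid',.026),('turner_blade_end',.0215),('turner_handle_end',.026)]:
        for r in bot.pinpoint(p,q)[:1]: print(q,round(r['confidence'],2),np.round(r['centre'],1),onz(p,r['centre'],z))
    if n!='scene':
        for r in bot.silhouettes(p,'turner_mid')[:1]:
            v,u=np.nonzero(r['pixels']); W=np.array([onz(p,(a,b),.032) for a,b in zip(u,v)])
            np.save('W_'+n,W)
            for y in np.arange(-.16,.14,.02):
                m=abs(W[:,1]-y)<.004
                if m.sum()>5: print('%.3f x %.4f..%.4f'%(y,*np.percentile(W[m,0],[3,97])))
cv2.imwrite('pics/b.png',np.hstack([cv2.resize(ims[0],(400,300)),cv2.resize(ims[1],(400,300))]))
E
```

```text
3.15 [ 0.4577 -0.0585  0.2663] [0.0012 1.     0.0008]
wrist cam [0.4574 0.017  0.416 ]
box_window 0.88 [277.  127.7] [ 0.4786 -0.0117  0.074 ]
utensil_box 0.58 [271.9 122.6] [ 0.4769 -0.0118  0.    ]
turner_mid 0.76 [277.4 136.8] [ 0.4822 -0.0261  0.026 ]
turner_blade_end 0.65 [283.8  10.8] [0.4872 0.1063 0.0215]
-0.120 x 0.4708..0.4902
-0.100 x 0.4706..0.4898
-0.080 x 0.4704..0.4916
-0.060 x 0.4726..0.4925
-0.040 x 0.4747..0.4931
-0.020 x 0.4745..0.4927
-0.000 x 0.4733..0.4944
0.020 x 0.4685..0.5005
0.040 x 0.4597..0.5111
0.060 x 0.4597..0.5131
0.080 x 0.4607..0.5123
0.100 x 0.4607..0.5116
side cam [0.412  0.7015 0.6542]
box_window 0.76 [318.6 200.1] [ 0.4785 -0.0155  0.074 ]
utensil_box 0.8 [314.9 228.9] [ 0.4803 -0.0093  0.    ]
turner_mid 0.72 [183.2 235. ] [0.7315 0.0995 0.026 ]
turner_handle_end 0.81 [324.9 175.3] [ 0.4833 -0.1702  0.026 ]
-0.160 x 0.4705..0.4890
-0.140 x 0.4702..0.4907
-0.120 x 0.4700..0.4901
-0.100 x 0.4714..0.4917
-0.080 x 0.4724..0.4927
-0.060 x 0.4725..0.4922
-0.040 x 0.4743..0.4932
-0.020 x 0.4747..0.4930
-0.000 x 0.4744..0.4937
0.020 x 0.4714..0.4963
0.040 x 0.4625..0.5048
scene cam [ 0.0344 -0.7137  0.5272]
box_window 0.92 [216.7 193.1] [ 0.4823 -0.0044  0.074 ]
utensil_box 0.59 [221.1 224. ] [ 0.4796 -0.0228  0.    ]
turner_mid 0.69 [226.9 214.1] [ 0.4921 -0.0297  0.026 ]
turner_blade_end 0.75 [319.8 201.1] [ 0.7167 -0.1126  0.0215]
turner_handle_end 0.3 [194.6 195.8] [0.4776 0.0921 0.026 ]
```

View pics/b.png

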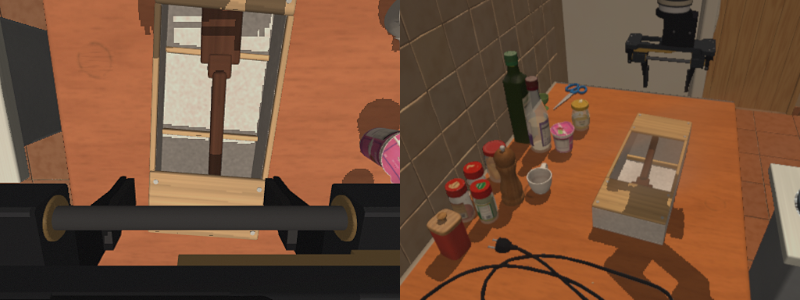

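The turner's middle is near (0.4833, -0.031), heading about 88°, and its blade end sits about 16 mm under the +y cover. I'll half close the fingers and descend.

```bash
python3 - <<'E'
from h import *
for r in rows([.4833,-.029,.11],down(88.2),5): print(r)
E
```

```text
[6.1, 5.0, 31.3, -0.0, -0.0, 0.0059]
[6.1, 4.9, 31.3, -0.0, -0.0, 0.0059]
[6.2, 4.9, 31.3, -0.0, -0.0, 0.0059]
[6.2, 4.8, 31.3, -0.0, -0.0, 0.0059]
[6.2, 4.8, 31.3, -0.0, -0.0, 0.0059]
```

{"method": "play_rows", "body": {"moves": [[[6, 5, 31, 0, 0, 0.006], [6, 5, 31, 0, 0, 0.006], [6, 5, 31, 0, 0, 0.006], [6, 5, 31, 0, 0, 0.006], [6, 5, 31, 0, 0, 0.006]]], "fingers": 0.1}}

```text
time_s: 4.65
position: [0.4844, -0.0297, 0.1105]
tcp_rot: [[0.032, 0.999, 0.001], [0.999, -0.032, -0.0], [-0.0, 0.001, -1.0]]
force: [0.1, 0.1, 0.1]
opening: 0.63
grasp_force: 0.0
```

{"method": "play_rows", "body": {"moves": [[[0, 0, 15, 0, 0, 0], [0, 0, 15, 0, 0, 0], [0, 0, 15, 0, 0, 0], [0, 0, 0, 0, 0, 0], [0, 0, 0, 0, 0, 0]]]}}

```text
time_s: 5.15
position: [0.484, -0.0298, 0.0665]
tcp_rot: [[0.032, 0.999, -0.0], [0.999, -0.032, 0.0], [0.0, -0.0, -1.0]]
force: [0.4, -0.6, -0.9]
opening: 0.551
grasp_force: 0.0
```

```bash
python3 - <<'E'
from h import *
np.set_printoptions(precision=4,suppress=True)
s=bot.read_state();print(s['time_s'],s['position'],s['tcp_rot'][:,0],s['opening'])
p=bot.capture('wrist'); q=bot.capture('side')
for r in bot.silhouettes(p,'turner_mid')[:1]:
            v,u=np.nonzero(r['pixels']); W=np.array([onz(p,(a,b),.032) for a,b in zip(u,v)])
            for y in np.arange(-.16,.14,.02):
                m=abs(W[:,1]-y)<.004
                if m.sum()>5: print('%.3f x %.4f..%.4f'%(y,*np.percentile(W[m,0],[3,97])))
cv2.imwrite('pics/c.png',np.hstack([cv2.resize(p['image'],(400,300)),cv2.resize(q['image'][120:312,230:486],(400,300))]))
E
```

```text
5.15 [ 0.484  -0.0298  0.0665] [0.032  0.9995 0.0001] 0.5513502557920393
-0.080 x 0.4720..0.4911
-0.040 x 0.4736..0.4931
-0.020 x 0.4742..0.4933
-0.000 x 0.4751..0.4938
0.020 x 0.4699..0.5007
0.040 x 0.4607..0.5112
0.060 x 0.4614..0.5119
0.080 x 0.4619..0.5123
```

View pics/c.png

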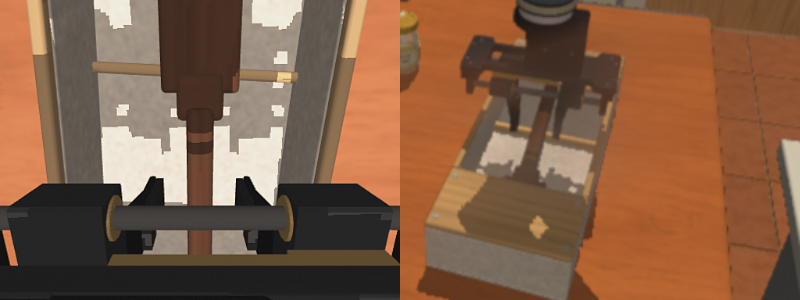

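The fingers straddle the handle (wrist column ~200), centred and inside the window. I'll descend and close.

{"method": "play_rows", "body": {"moves": [[[0, 0, 10, 0, 0, 0], [0, 0, 10, 0, 0, 0], [0, 0, 10, 0, 0, 0], [0, 0, 9, 0, 0, 0], [0, 0, 0, 0, 0, 0]]]}}

```text
time_s: 5.8
position: [0.4829, -0.0295, 0.026]
tcp_rot: [[0.032, 0.999, -0.003], [0.999, -0.032, 0.001], [0.001, -0.003, -1.0]]
force: [0.1, -0.3, -0.3]
opening: 0.545
grasp_force: 0.0
```

{"method": "play_rows", "body": {"moves": [[[0, 0, 0, 0, 0, 0], [0, 0, 0, 0, 0, 0], [0, 0, 0, 0, 0, 0], [0, 0, 0, 0, 0, 0], [0, 0, 0, 0, 0, 0]]], "fingers": -1}}

```text
time_s: 6.3
position: [0.4842, -0.0298, 0.0279]
tcp_rot: [[0.032, 0.999, 0.001], [0.999, -0.032, -0.0], [-0.0, 0.001, -1.0]]
force: [-0.3, 0.2, 2.1]
opening: 0.227
grasp_force: 30.0
```

{"method": "play_rows", "body": {"moves": [[[0, 0, 0, 0, 0, 0], [0, 0, 0, 0, 0, 0]]]}}

```text
time_s: 6.5
position: [0.4841, -0.0298, 0.0279]
tcp_rot: [[0.032, 0.999, 0.001], [0.999, -0.032, -0.0], [-0.0, 0.001, -1.0]]
force: [0.1, -0.4, 4.1]
opening: 0.23
grasp_force: 30.0
```

{"method": "play_rows", "body": {"moves": [[[0, 0, -5, 0, 0, 0], [0, 0, -5, 0, 0, 0], [-6, 0, 0, 0, 0, 0], [-7, 0, 0, 0, 0, 0], [-7, 0, 0, 0, 0, 0]]]}}

```text
time_s: 7.0
position: [0.4833, -0.0505, 0.0375]
tcp_rot: [[0.032, 0.999, 0.0], [0.999, -0.032, -0.0], [-0.0, 0.0, -1.0]]
force: [-0.6, 0.1, -1.6]
opening: 0.225
grasp_force: 30.0
```

{"method": "play_rows", "body": {"moves": [[[-6, 0, 0, 0, 0, 0], [0, 0, 0, 0, 0, 0], [0, 0, 0, 0, 0, 0]]]}}

```text
time_s: 7.3
position: [0.4829, -0.0561, 0.0374]
tcp_rot: [[0.033, 0.999, -0.0], [0.999, -0.033, 0.0], [0.0, -0.0, -1.0]]
force: [-0.3, -0.4, -1.2]
opening: 0.228
grasp_force: 30.0
```

```bash
python3 - <<'E'
from h import *
np.set_printoptions(precision=4,suppress=True)
s=bot.read_state();print(s['time_s'],s['position'],s['force'],s['moment'],s['grasp_force'])
p=bot.capture('wrist'); q=bot.capture('side')
for n in ['turner_blade_end','box_window','turner_mid']:
    for r in bot.pinpoint(p,n)[:1]: print(n,r['confidence'],r['centre'],onz(p,r['centre'],.074 if n[0]=='b' else .033))
cv2.imwrite('pics/d.png',np.hstack([cv2.resize(p['image'],(400,300)),cv2.resize(q['image'][120:312,230:486],(400,300))]))
# plan: rotate about handle end (x=-140) to 24 deg. TCP in turner plane coords: 140+2 ahead, TCP z relative to axis +2
R0=np.array(s['tcp_rot']);
for d in (1,-1):
    print(d,(R0@Ro.from_rotvec([0,d*.1,0]).as_matrix())[:,0])
E
```

```text
7.3 [ 0.4829 -0.0561  0.0374] [-0.268  -0.3636 -1.1931] [ 0.0397  0.0979 -0.0204] 29.999279379844666
box_window 0.85 [238.1, 188.0] [ 0.4778 -0.0106  0.074 ]
turner_mid 0.77 [256.3, 259.2] [ 0.4826 -0.0592  0.033 ]
1 [0.0328 0.9944 0.1   ]
-1 [ 0.0327  0.9945 -0.0997]
```

View pics/d.png

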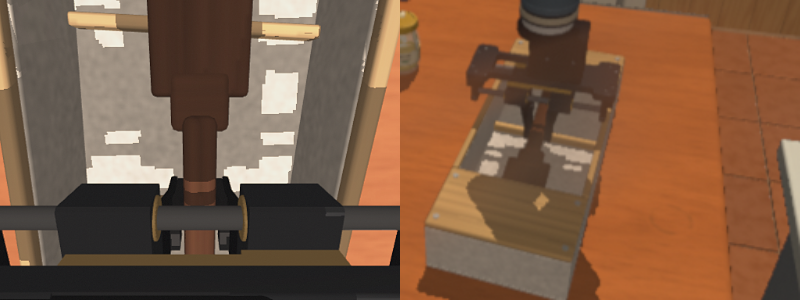

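```bash
python3 - <<'E'
from h import *
s=bot.read_state();R0=s['tcp_rot'];P0=s['position'];n=10
ax,up=R0[:,0],-R0[:,2]
E0=P0-.141*ax-.002*up
P,A=P0.copy(),R0.copy()
for k in range(1,n+1):
    th=np.radians(22)*k/n; h=-.0165*k/n
    R=R0@Ro.from_rotvec([0,th,0]).as_matrix()
    T=E0+[0,0,h]+.141*R[:,0]-.002*R[:,2]
    print(np.round(A.T@(T-P)*1000,1)); P,A=T,R
print(P)
E
```

```text
[-0.2  0.  -3.8]
[-0.2  0.  -3.8]
[-0.3  0.  -3.8]
[-0.4  0.  -3.8]
[-0.4  0.  -3.8]
[-0.5  0.  -3.8]
[-0.6  0.  -3.8]
[-0.6  0.  -3.8]
[-0.7  0.  -3.8]
[-0.7  0.  -3.9]
[ 0.48265661 -0.06650123  0.0736822 ]
```

{"method": "play_rows", "body": {"moves": [[[-0.2, 0, -3.8, 0, 0.0384, 0], [-0.2, 0, -3.8, 0, 0.0384, 0], [-0.3, 0, -3.8, 0, 0.0384, 0], [-0.4, 0, -3.8, 0, 0.0384, 0], [-0.4, 0, -3.8, 0, 0.0384, 0]]]}}

```text
time_s: 8.05
position: [0.483, -0.0585, 0.0566]
tcp_rot: [[0.031, 1.0, 0.006], [0.981, -0.031, 0.192], [0.192, 0.0, -0.981]]
force: [0.1, -0.7, -1.0]
opening: 0.227
grasp_force: 30.0
```

{"method": "play_rows", "body": {"moves": [[[-0.5, 0, -3.8, 0, 0.0384, 0], [-0.6, 0, -3.8, 0, 0.0384, 0], [-0.6, 0, -3.8, 0, 0.0384, 0], [-0.7, 0, -3.8, 0, 0.0384, 0], [-0.7, 0, -3.8, 0, 0.0384, 0]]]}}

```text
time_s: 8.55
position: [0.4828, -0.0667, 0.074]
tcp_rot: [[0.029, 1.0, 0.012], [0.926, -0.031, 0.375], [0.376, 0.0, -0.927]]
force: [0.1, -0.0, -1.2]
opening: 0.222
grasp_force: 30.0
```

{"method": "play_rows", "body": {"moves": [[[0, 0, 0, 0, 0, 0], [0, 0, 0, 0, 0, 0], [0, 0, 0, 0, 0, 0]]]}}

```text
time_s: 8.85
position: [0.4824, -0.0661, 0.0737]
tcp_rot: [[0.029, 1.0, 0.011], [0.927, -0.031, 0.374], [0.374, -0.001, -0.927]]
force: [0.1, 0.6, -2.1]
opening: 0.225
grasp_force: 30.0
```

```bash
python3 - <<'E'
from h import *
np.set_printoptions(precision=4,suppress=True)
s=bot.read_state();print(s['time_s'],s['position'],s['force'],s['moment'],s['grasp_force'])
R=s['tcp_rot'];P=s['position'];mid=P-.001*R[:,0]+.002*R[:,2]
p=bot.capture('scene'); q=bot.capture('side')
for i,c in enumerate((p,q)):
    for n,l in [('turner_blade_end',.14),('turner_handle_end',-.14),('turner_mid',0)]:
        e=mid+l*R[:,0]+(.0045*R[:,2] if l>0 else 0)
        print(n,e,'expect',np.round(proj(c,e)),[(round(r['confidence'],2),np.round(r['centre'])) for r in bot.pinpoint(c,n)[:2]])
        cv2.circle(c['image'],tuple(int(v) for v in proj(c,e)),2,(0,255,0),-1)
cv2.imwrite('pics/e.png',np.hstack([cv2.resize(p['image'][120:312,90:346],(400,300)),cv2.resize(q['image'][120:312,230:486],(400,300))]))
E
```

```text
8.85 [ 0.4824 -0.0661  0.0737] [ 0.1336  0.5838 -2.0627] [-0.4105  0.0486 -0.0258] 29.9991837143898
turner_blade_end [0.4866 0.0651 0.1197] expect [201. 165.] [(0.49, array([204., 167.]))]
turner_handle_end [ 0.4783 -0.1961  0.0191] expect [268. 253.] []
turner_mid [ 0.4824 -0.0663  0.0715] expect [232. 205.] [(0.69, array([234., 201.]))]
turner_blade_end [0.4866 0.0651 0.1197] expect [309. 207.] [(0.75, array([310., 205.]))]
turner_handle_end [ 0.4783 -0.1961  0.0191] expect [328. 172.] []
turner_mid [ 0.4824 -0.0663  0.0715] expect [320. 186.] [(0.6, array([320., 185.]))]
```

View pics/e.png

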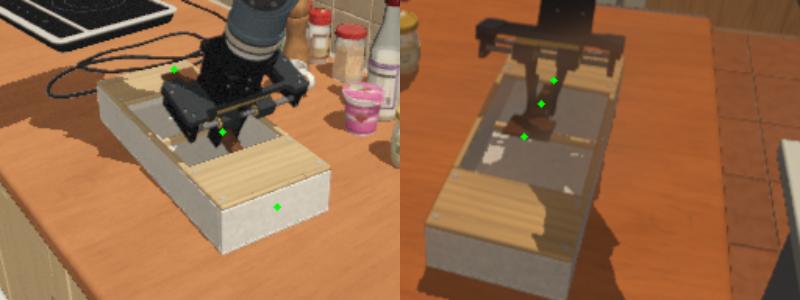

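The blade end is up through the window, at side pixel (310, 205) and as predicted, with the handle end under the cover and low forces. Now I'll draw it out along its axis.

{"method": "play_rows", "body": {"moves": [[[5, 0, 0, 0, 0, 0], [9, 0, 0, 0, 0, 0], [9, 0, 0, 0, 0, 0], [9, 0, 0, 0, 0, 0], [9, 0, 0, 0, 0, 0]]]}}

```text
time_s: 9.75
position: [0.4838, -0.0277, 0.0896]
tcp_rot: [[0.029, 1.0, 0.012], [0.927, -0.032, 0.375], [0.375, -0.0, -0.927]]
force: [-1.1, -0.1, -0.5]
opening: 0.227
grasp_force: 30.0
```

{"method": "play_rows", "body": {"moves": [[[14, 0, 0, 0, 0, 0], [14, 0, 0, 0, 0, 0], [14, 0, 0, 0, 0, 0], [14, 0, 0, 0, 0, 0], [14, 0, 0, 0, 0, 0]]]}}

```text
time_s: 10.25
position: [0.486, 0.0374, 0.1159]
tcp_rot: [[0.029, 0.999, 0.012], [0.927, -0.032, 0.374], [0.375, 0.0, -0.927]]
force: [-0.2, -1.2, -1.3]
opening: 0.227
grasp_force: 30.0
```

```bash
python3 - <<'E'
from h import *
np.set_printoptions(precision=4,suppress=True)
s=bot.read_state();R=s['tcp_rot'];P=s['position'];print(P,s['force'],s['moment'],P-.141*R[:,0])
print(R.T@[0,0,.02]*1000)
E
```

```text
[0.486  0.0374 0.1159] [-0.1651 -1.2367 -1.3342] [-0.4539  0.0824 -0.0264] [ 0.4818 -0.0932  0.0631]
[  7.4937   0.     -18.543 ]
```

{"method": "play_rows", "body": {"moves": [[[4, 0, -9, 0, 0, 0], [6, 0, -14, 0, 0, 0], [6, 0, -14, 0, 0, 0], [6, 0, -14, 0, 0, 0], [6, 0, -14, 0, 0, 0]]]}}

```text
time_s: 10.75
position: [0.4861, 0.0375, 0.1872]
tcp_rot: [[0.03, 0.999, 0.012], [0.927, -0.032, 0.374], [0.374, 0.0, -0.927]]
force: [0.4, 1.1, -0.6]
opening: 0.227
grasp_force: 30.0
```

{"method": "play_rows", "body": {"moves": [[[6, 0, -14, 0, 0, 0], [6, 0, -14, 0, 0, 0], [5, 0, -12, 0, 0, 0], [4, 0, -9, 0, 0, 0], [2, 0, -5, 0, 0, 0]]]}}

```text
time_s: 11.25
position: [0.4863, 0.0386, 0.2459]
tcp_rot: [[0.029, 0.999, 0.013], [0.927, -0.032, 0.374], [0.374, 0.001, -0.927]]
force: [-0.0, 0.8, -1.1]
opening: 0.229
grasp_force: 30.0
```

{"method": "play_rows", "body": {"moves": [[[0, 0, 0, 0, 0, 0], [0, 0, 0, 0, 0, 0], [0, 0, 0, 0, 0, 0], [0, 0, 0, 0, 0, 0], [0, 0, 0, 0, 0, 0]]]}}

```text
time_s: 11.75
position: [0.4859, 0.0389, 0.2444]
tcp_rot: [[0.03, 0.999, 0.011], [0.927, -0.032, 0.375], [0.375, -0.001, -0.927]]
force: [-0.3, 0.5, -1.5]
opening: 0.23
grasp_force: 30.0
```

```bash
python3 - <<'E'
from h import *
np.set_printoptions(precision=4,suppress=True)
s=bot.read_state();print(s['time_s'],s['position'],s['force'],s['moment'],s['grasp_force'])
R=s['tcp_rot'];P=s['position'];mid=P-.001*R[:,0]+.002*R[:,2]
p=bot.capture('scene'); q=bot.capture('side')
for i,c in enumerate((p,q)):
    for n,l in [('turner_blade_end',.14),('turner_handle_end',-.14),('turner_mid',0)]:
        e=mid+l*R[:,0]+(.0045*R[:,2] if l>0 else 0)
        print(n,e,'expect',np.round(proj(c,e)),[(round(r['confidence'],2),np.round(r['centre'])) for r in bot.pinpoint(c,n)[:2]])
cv2.imwrite('pics/f.png',np.hstack([cv2.resize(p['image'][70:262,90:346],(400,300)),cv2.resize(q['image'][70:262,190:446],(400,300))]))
E
```

```text
11.75 [0.4859 0.0389 0.2444] [-0.2538  0.5082 -1.5151] [-0.3953  0.1091  0.0504] 29.999273121356964
turner_blade_end [0.4902 0.1701 0.2905] expect [176.  84.] []
turner_handle_end [ 0.4817 -0.091   0.1897] expect [238. 159.] [(0.93, array([238., 159.]))]
turner_mid [0.4859 0.0387 0.2422] expect [205. 118.] [(0.9, array([204., 118.]))]
turner_blade_end [0.4902 0.1701 0.2905] expect [302. 161.] [(0.84, array([302., 160.]))]
turner_handle_end [ 0.4817 -0.091   0.1897] expect [327. 132.] [(0.94, array([326., 132.]))]
turner_mid [0.4859 0.0387 0.2422] expect [316. 143.] [(0.94, array([314., 140.]))]
```

View pics/f.png

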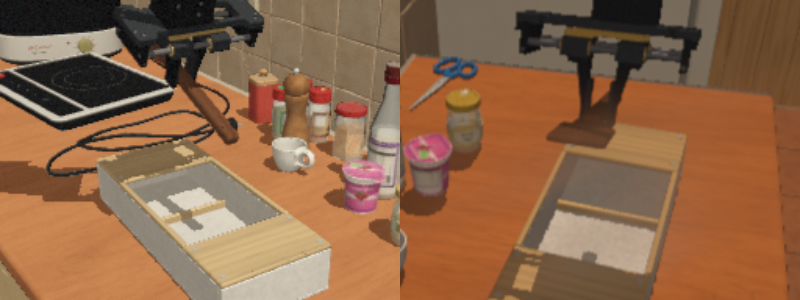

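The turner is held well clear, and the detected ends match the predicted pixels: handle end (238, 159) in the scene view and blade end (302, 160) in the side view. The lowest end is at about 0.19 m. Handing in.

```bash
python3 -c "
from rig import bot
print(bot.hand_in())"
```

```text
the job is handed in; nothing more can be done
None
```

The turner came out blade end first and I handed the job in with it held still in the gripper, its lowest end about 0.19 m above the worktop (0.124 m needed), after about 12 s; the wrist force readings stayed low, and the hand-in returned no verdict.

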